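Load the UV box and lower its cover

TASK

Lay the white marker with the black cap from the counter flat in the empty half of the white UV disinfecting box, lengthwise beside the marker already there and with its cap pointing the same way (towards the hinge), while the cover stands open. Then lower the cover by its handle, gently all the way down until it rests shut on the box; never let it drop or slam. Leave the other things where they are.

Things in the scene. Friction and masses are not known exactly. Their poses are not given: they have to be found in the camera images.
- tray: fixed white UV disinfecting box, steel floor, 170 (x) x 220 (y) mm, walls 32 mm high, 5 mm thick. Origin: centre of its underside, on the counter; x points from its front (handle side) to its hinge side. Inside 160 x 210 mm, floor at z = 6 mm; a rib 4 mm wide, 6 mm high along x at y = 0 parts it in two halves 103 mm wide. The +y half holds the other marker, the -y half is empty.
- empty_half (a point): centre of the empty half, on the box's floor (tray frame: x 0, y -53, z 6 mm); axes as the box (body tray)
- cover (a joint): angle of the cover (rad): 0 = shut on the box's rim, 1.06 = open on its stop. The stiff hinge holds it up above about 0.75; below about 0.6 it falls if let go. Starts at 0.98 to 1.05, overhanging the box: a hand going straight down to the box's middle would hit cover or handle; one leaning back to the handle side by 25 to 30 degrees passes.
- cover_hinge (a point): point on the hinge line, at the middle of the box's rear rim (tray frame: x 85, y 0, z 32 mm); the hinge line runs along the box's y. The cover is a white hood, 170 x 220 x 24 mm, reaching from here towards the front.
- cover_handle (a point): middle of the cover's black round handle bar: 10 mm thick, 100 mm long along the box's y, on two end posts 45 mm in front of the cover's front face (215 mm from the hinge line, 12 mm above the cover's lower rim); shut, it lies 44 mm above the counter. Axes turn with the cover.
- wash_bottle: white squeeze bottle with a red cap and a bent spout, 63 x 88 x 183 mm, standing behind and left; bystander
- petri: closed round dish with pink filling, 91 mm in diameter, 15 mm high, on the counter at the right; bystander
- marker: loose marker pen to be loaded, white with a black cap, 16 (x) x 130 (y) x 14 (z) mm; origin at the centre of its underside as it lies at the start; y along its length, the cap fills the 45 mm at its -y end. 14 g. It lies on the counter to one side of the box, cap roughly away from the robot.
- marker_mid (a point): middle of the loose marker, on its axis, 7 mm above its underside
- marker_cap (a point): end of the loose marker's cap, on its axis, 65 mm from its middle
- marker_in: the same kind of marker, already lying in the +y half of the box with its cap towards the hinge; not to be disturbed
- tweezers: steel tweezers lying on the counter on the other side of the box, 17 x 122 x 8 mm; bystander

How it is judged:
By the outcome, as a careful person would: the job done as asked, in the order asked, and still so for the second after the job is handed in, with the robot touching nothing.
It also fails if it takes over 61 s, if anything falls off the work surface, if the arm or the gripper's body presses on something with over 40 N, if the wrist force passes 120 N, or if a joint passes its speed limit or range.

ROBOT

A 7-joint arm with a two-finger parallel gripper is mounted at the origin on a cart in front of the work surface, level with it; the furniture and walls round the work are solid. World frame = base frame: x ahead of the robot, y to its left, z up, the work surface at z = 0. Lengths are in m, angles in rad, forces in N, time in s.
With the tool pointing down it reaches from about 0.4 to 0.85 m from the base axis. Payload 4.5 kg.
Tool frame: the origin (TCP) lies between the finger pads; the fingertips stand r.tip_reach ahead of it and the grasp point (between the pads) lies 3 mm ahead of it (r.tip_reach is the distance from the TCP to the fingertips, in m); z points along the fingers, y is the line along which they close (so a half turn about z gives the same grasp; the last joint's range is limited). The gripper opens to 88 mm and grips with 3 to 60 N. Pads are 18 mm wide; open, the fingers measure 123 mm over their backs; the gripper's body (75 mm by 187 mm) begins 45 mm behind the grasp point.
Start: joints at [-1.22, 0.689, -0.195, 1.565, 0.157, 0.902, -0.215], TCP at [0.195, 0.594, 0.261] pointing down, gripper open.
Joint ranges: [-3.01, 3.01], [-0.46, 2.08], [-1.47, 1.51], [0.13, 2.56], [-1, 4.14], [0.04, 2.09], [-2.66, 2.66]. Speed limits (rad/s): [2.57, 2.57, 3.14, 3.14, 3.14, 3.14, 3.14].

INTERFACE

Orientations are given as a unit quaternion [x, y, z, w].
In Python, from plant import r gives the robot as it stands.
- The arm moves only by the tool step_arm, never from a script. Its argument "motion" is a list of rows, each an object with "dp": the shift along the tool's x, y, z in mm, a list of three; "twist": the turn, a rotation vector about the tool's x, y, z in rad, a list of three; "hand": the opening, from -1 (shut) to 1 (fully open). In form: [{"dp": [dx, dy, dz], "twist": [rx, ry, rz], "hand": hand}, ...]. A call has 1 to 5 rows; each row is the pose to reach, as a shift and turn from the pose commanded when the call began, along the tool's axes at that moment; what a row does not reach only later rows make up. A row lasts 1/8 s, in which the tool goes at most 62.5 mm and 10.7 degrees, less where a joint would pass 70% of its speed; a pose out of reach is approached as far as the arm can. A call with a gripper value outside its range is refused whole. The fingers move at their own pace and stop on an object; "force" is the grip in N (left out, the last holds). Time passes only in rows, so rows that repeat a pose let the fingers close. It gives the time, the measured TCP pose, the force, the opening and the grip force at its end, in the units of the state.
- r.get_state(): the state, without advancing time (a new reading comes with each control period).
- r.snapshot(name): name is "side" or "top"; returns a dict with "pixels" (400x640x3 uint8, red, green, blue), "depth" (400x640 float32, m along the optical axis (not along the pixel's ray), 0 where there is no reading), "fx", "fy", "cx", "cy" (pixels), "xyz" and "orientation" of the camera in the world. Camera axes: x right, y down, z forward; pixel columns grow to the right and rows downward; lengths in m; the calibration is good to about 2 mm. A picture is of the moment at which its call begins.
- r.finish_job(): hands the job in; it is judged then, once.
Trained networks look in the newest picture that a camera, given by its name, has taken for a name from the list of things; names that differ only in an ending like _2 or _b are one class to them, and where a whole thing is asked for, a point or a joint stands for the part that bears it (a point fixed in the world has none). Each returns a list of dicts, best first, with "score" (0 to 1); they miss things now and then, are a little off and sometimes report something else, mostly with a low value. They report only what shows in the picture. A call takes as long as a camera call.
- r.search_frame(camera, thing): "at" ([x, y, z] in m, in the coordinates of the camera as it stood for that picture, good to about 4 mm: the middle of the surface that is visible of it).
The state is a dict: "clock": time; "q": joint angles; "qd": joint speeds; "joint_torque": joint torques, N m; "tool_pos": TCP position; "eef_rot": TCP orientation; "contact_force": force on the tool from outside, world axes, zero at the start; "moment": the same for the moment, N m; "opening": opening from 0.0 (shut) to 1.0 (fully open); "finger_force": force on a finger pad.
Only numpy, scipy, OpenCV 4.12 (cv2) and the standard library are available. Lean on these libraries where they do the work, as an engineer would, in place of code of your own. Each camera call takes 0.05 s, during which the arm holds its last target. There are 200 camera calls.

## Working session

There is one attempt and no reset: what is moved stays moved. The work goes in short steps, Python scripts to look and compute and a tool call to move; the robot and the scene stay as the last step left them, time stands still between calls to the robot, and variables do not carry over. Pictures are saved under pics/ and viewed, at most 10 in all, crops included, and the job is handed in when it is done.

Besides the shell and the picture viewer there is one more tool, called as a command line: name --argument value ..., lists and objects as JSON in quotes. step_arm: Moves the arm, as the interface text tells. Its arguments: {"type":"object","properties":{"motion":{"type":"array"},"force":{"type":"number"}},"required":["motion"]}

```bash
ls; mkdir -p pics; cat > h.py <<'E'
import numpy as np, cv2
from scipy.spatial.transform import Rotation as R
from plant import r
def snap(n):
    s=r.snapshot(n); s['R']=R.from_quat(s['orientation']).as_matrix(); s['xyz']=np.array(s['xyz']); return s
def cloud(s):
    v,u=np.mgrid[0:400,0:640]; d=s['depth']
    P=np.stack([(u-s['cx'])/s['fx']*d,(v-s['cy'])/s['fy']*d,d],-1)
    return P@s['R'].T+s['xyz']
def w(s,p): return s['R']@np.array(p)+s['xyz']
def px(s,p):
    c=s['R'].T@(np.array(p)-s['xyz']); return np.array([s['cx']+s['fx']*c[0]/c[2], s['cy']+s['fy']*c[1]/c[2]])
E
python3 - <<'E'
from h import *
np.set_printoptions(precision=4,suppress=True)
print(r.tip_reach, r.get_state())
for n in('top','side'):
    s=snap(n); cv2.imwrite(f'pics/{n}0.png',s['pixels'][...,::-1]); np.savez(f'{n}0.npz',**s)
    print(n,s['fx'],s['fy'],s['cx'],s['cy'],s['xyz'],s['R'].tolist())
    for t in['tray','cover','cover_handle','marker','marker_cap','marker_mid','marker_in','tweezers','petri','wash_bottle','cover_hinge','empty_half']:
        try:
            for d in r.search_frame(n,t)[:3]: print(t,round(d['score'],2),w(s,d['at']),px(s,w(s,d['at'])))
        except Exception as e: print(t,e)
E
```

```text
pics
0.022 {'clock': 0.0, 'q': array([-1.2202,  0.69  , -0.1945,  1.5663,  0.1573,  0.9025, -0.2151]), 'qd': array([ 0.0013, -0.0002, -0.0002, -0.0002, -0.0004, -0.0007, -0.0004]), 'joint_torque': array([  0.0006, -52.7554,  -1.2669, -15.3428,  -0.0527,   0.0067,
         0.0002]), 'tool_pos': array([0.1945, 0.5933, 0.2599]), 'eef_rot': array([ 0.1577,  0.9875, -0.0009, -0.0001]), 'contact_force': array([-0.059 , -0.7019,  0.1462]), 'moment': array([-0.0938, -0.0116, -0.0397]), 'finger_force': 0.0, 'opening': 0.9992362282191938}
top 443.65761669284285 443.65761669284285 326.08031219695397 202.75689962813604 [-0.0169  0.0812  1.3093] [[-0.21668523002014567, -0.8860647380640625, 0.4098009163613239], [-0.9762183847093466, 0.19955516338166784, -0.08470774535536715], [-0.0067213426181404745, -0.41841010590947736, -0.908233343819874]]
tray 0.83 [0.5654 0.0618 0.006 ] [295.4209 210.7022]
cover 0.97 [0.5732 0.0648 0.1797] [289.6536 184.0541]
cover_handle 0.91 [0.5745 0.0667 0.1764] [288.9839 184.3133]
cover_handle 0.73 [ 0.4923 -0.2492  0.0133] [395.4048 210.634 ]
marker 0.62 [ 0.4931 -0.252
[... 1150 characters left out ...]
_handle 0.9 [0.6052 0.1139 0.1303] [298.2797 206.817 ]
marker 0.48 [ 0.4929 -0.2397  0.0098] [340.6503 185.636 ]
marker_cap 0.57 [ 0.5009 -0.2434  0.0109] [338.3832 184.8106]
marker_cap 0.35 [0.6094 0.1157 0.1328] [296.576  206.3017]
marker_mid 0.61 [ 0.4983 -0.2465  0.0128] [339.1548 183.9454]
marker_in 0.67 [0.5737 0.1183 0.016 ] [310.3787 243.8641]
tweezers 0.73 [0.4874 0.3163 0.01  ] [341.6131 298.3645]
petri 0.51 [ 0.4905 -0.4331  0.015 ] [341.5893 161.4736]
petri 0.22 [0.5716 0.1154 0.0127] [311.207  244.2434]
wash_bottle 0.83 [0.6747 0.4211 0.0958] [248.7766 299.6274]
cover_hinge 0.69 [0.6059 0.1153 0.1364] [297.8927 205.0818]
empty_half 0.71 [0.5785 0.0918 0.0322] [309.3273 233.3957]
```

View pics/top0.png

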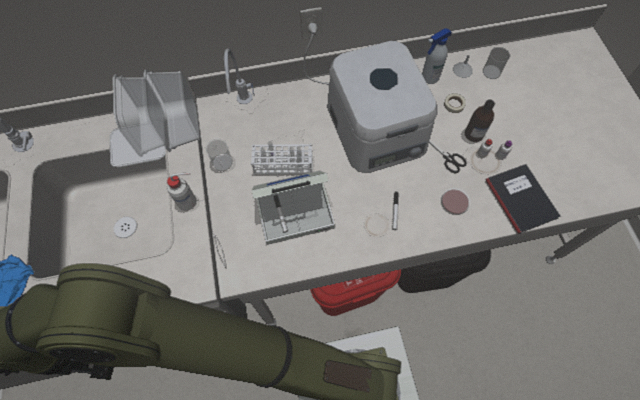

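View pics/side0.png

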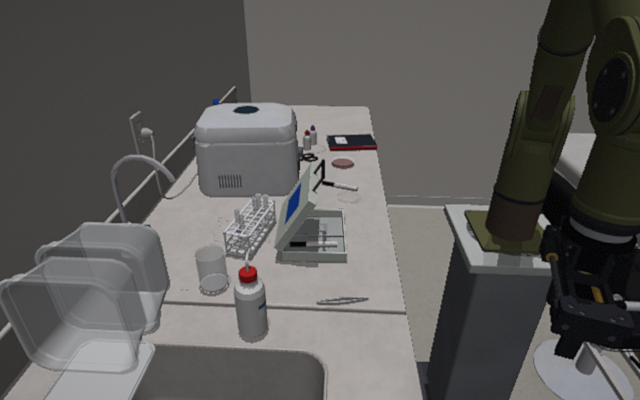

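The top view shows the open box around (295,212) with its cover and handle at (290,185). The loose marker is at (396,210) with its dark end up (away from the robot), a clear dish is at (376,225) beside it, the petri dish at (455,202) and the tweezers at (220,250). The side view confirms the cover is open, with its handle at (320,170).

```bash
python3 - <<'E'
from h import *
np.set_printoptions(precision=4,suppress=True)
T=dict(np.load('top0.npz')); S=dict(np.load('side0.npz'))
a=cv2.resize(T['pixels'][160:250,235:425],None,fx=4.2,fy=4.2,interpolation=cv2.INTER_CUBIC)[:, :798]
b=cv2.resize(S['pixels'][155:270,265:365],None,fx=4,fy=4,interpolation=cv2.INTER_CUBIC)
cv2.imwrite('pics/topc.png',a[...,::-1]); cv2.imwrite('pics/sidec.png',b[...,::-1])
C=cloud(T)
g=lambda u,v:C[v,u]
print('marker'); 
for v in range(186,236,4): print(v,[ (T['pixels'][v,u].mean().astype(int), round(float(g(u,v)[2]),3)) for u in range(388,404,2)])
D=cloud(S)
# handle/cover points: height >0.06 within tray region
for n,P in(('top',C),('side',D)):
    m=(P[...,0]>.4)&(P[...,0]<.75)&(P[...,1]>-.1)&(P[...,1]<.22)&(P[...,2]>.05)&(P[...,2]<.3)
    q=P[m]; print(n,len(q),q.min(0),q.max(0))
    for y in np.arange(-.08,.21,.02):
        k=q[abs(q[:,1]-y)<.004]
        if len(k): i=k[:,0].argmin(); j=k[:,2].argmax(); print(round(y,2),len(k),'minx',k[i],'maxz',k[j])
E
```

```text
marker
186 [(np.int64(174), -0.002), (np.int64(173), -0.003), (np.int64(175), 0.001), (np.int64(170), -0.002), (np.int64(169), 0.004), (np.int64(173), 0.001), (np.int64(174), 0.002), (np.int64(177), 0.0)]
190 [(np.int64(172), -0.0), (np.int64(175), -0.002), (np.int64(175), -0.004), (np.int64(173), -0.001), (np.int64(170), 0.001), (np.int64(169), 0.003), (np.int64(173), 0.001), (np.int64(173), -0.004)]
194 [(np.int64(171), -0.002), (np.int64(171), 0.002), (np.int64(175), -0.001), (np.int64(68), 0.003), (np.int64(48), 0.018), (np.int64(105), 0.01), (np.int64(174), -0.001), (np.int64(171), -0.006)]
198 [(np.int64(172), -0.006), (np.int64(175), -0.001), (np.int64(162), -0.001), (np.int64(55), 0.008), (np.int64(48), 0.012), (np.int64(126), 0.015), (np.int64(171), -0.001), (np.int64(170), 1.309)]
202 [(np.int64(174), 0.004), (np.int64(172), -0.005), (np.int64(163), -0.003), (np.int64(51), 0.01), (np.int64(44), 0.012), (np.int64(122), 0.009), (np.int64(171), -0.006), (np.int64(174), 0.003)]
206 [(np.int64(171), 0.002), (np.int64(174), -0.002), (np.int64(155), -0.004), (np.int64(144), 0.01),
[... 2410 characters left out ...]
x [ 0.5725 -0.0176  0.1808] maxz [ 0.5837 -0.0161  0.1874]
0.0 39 minx [0.5629 0.0006 0.1743] maxz [0.5795 0.0037 0.1876]
0.02 157 minx [0.543  0.0235 0.222 ] maxz [0.5486 0.0192 0.2257]
0.04 116 minx [0.5424 0.0384 0.2229] maxz [0.5451 0.0389 0.226 ]
0.06 57 minx [0.5414 0.0621 0.2224] maxz [0.544  0.0621 0.2252]
0.08 65 minx [0.5406 0.0825 0.2236] maxz [0.546  0.0766 0.2263]
0.1 63 minx [0.5398 0.101  0.2213] maxz [0.5474 0.0991 0.2229]
0.12 110 minx [0.5415 0.118  0.2186] maxz [0.544  0.1183 0.2242]
0.14 69 minx [0.5574 0.1403 0.1764] maxz [0.5748 0.1415 0.1878]
0.16 66 minx [0.5563 0.159  0.1758] maxz [0.5757 0.1615 0.1878]
0.18 173 minx [0.5674 0.1763 0.1657] maxz [0.577  0.1764 0.1795]
```

View pics/topc.png

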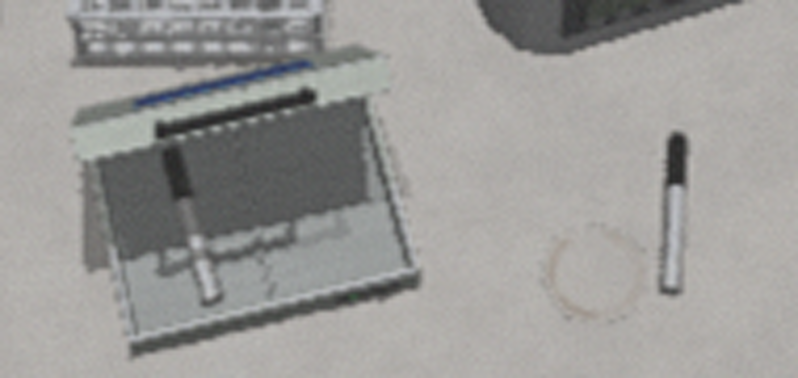

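View pics/sidec.png

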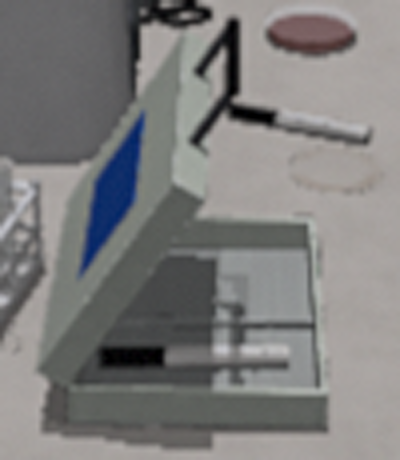

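The crops show the loose marker in top view from the cap tip at about (396,191) to its end at (394.5,229), with the cap away from the robot. The circle beside it is a flat ring on the counter. The rim's front corners are at about (266,241) and (335,225) in the top view.

```bash
cat >> h.py <<'E'
def ray(s,u,v,z):
    d=s['R']@np.array([(u-s['cx'])/s['fx'],(v-s['cy'])/s['fy'],1]); return s['xyz']+d*(z-s['xyz'][2])/d[2]
def tri(sa,a,sb,b):
    A=[];B=[]
    for s,(u,v) in((sa,a),(sb,b)):
        d=s['R']@np.array([(u-s['cx'])/s['fx'],(v-s['cy'])/s['fy'],1]); d/=np.linalg.norm(d); M=np.eye(3)-np.outer(d,d); A.append(M);B.append(M@s['xyz'])
    return np.linalg.lstsq(np.vstack(A),np.hstack(B),rcond=None)[0]
E
python3 - <<'E'
from h import *
np.set_printoptions(precision=4,suppress=True)
T=dict(np.load('top0.npz')); S=dict(np.load('side0.npz'))
def ct(x,y): return (x/4.2+235-.4,y/4.2+160-.4)
def cs(x,y): return (x/4+265-.4,y/4+155-.4)
for n,a,b,z in[('FL',(131,343),(328,394),.032),('FR',(419,272),(312,221),.032),('cap',(677,130),(231,112),.007),('end',(670,293),(372,133),.007),('hL',(158,130),(196,148),.222),('hR',(314,94),(234,22),.222),('in_end',(211,299),(290,357),.013),('in_cap',(172,143),(100,357),.013)]:
    a=ct(*a);b=cs(*b); print(n,'tri',tri(T,a,S,b),'top',ray(T,*a,z),'side',ray(S,*b,z))
# cover side profile from side depth
D=cloud(S);C=cloud(T)
q=D.reshape(-1,3); 
for P in(C,D):
    q=P.reshape(-1,3); k=q[(abs(q[:,1]+.25)<.06)&(q[:,2]>.006)&(q[:,2]<.03)&(q[:,0]>.4)&(q[:,0]<.6)]
    m=k.mean(0); u,s_,vt=np.linalg.svd(k-m); print('marker',len(k),m,vt[0],k.min(0),k.max(0))
E
```

```text
FL tri [0.4753 0.1697 0.0283] top [0.4736 0.1696 0.032 ] side [0.4758 0.1743 0.032 ]
FR tri [ 0.4852 -0.0479  0.0266] top [ 0.4818 -0.047   0.032 ] side [ 0.4865 -0.0401  0.032 ]
cap tri [ 0.5612 -0.2718  0.0047] top [ 0.5635 -0.2721  0.007 ] side [ 0.5583 -0.2641  0.007 ]
end tri [ 0.4336 -0.2285  0.0089] top [ 0.4339 -0.2288  0.007 ] side [ 0.4336 -0.2324  0.007 ]
hL tri [0.5647 0.1169 0.1785] top [0.5419 0.1156 0.222 ] side [0.5598 0.1957 0.222 ]
hR tri [0.5464 0.0111 0.2192] top [0.5454 0.0111 0.222 ] side [0.5457 0.0179 0.222 ]
in_end tri [0.5015 0.1074 0.012 ] top [0.5021 0.1071 0.013 ] side [0.5007 0.1095 0.013 ]
in_cap tri [0.6337 0.114  0.0118] top [0.6359 0.1135 0.013 ] side [0.631  0.1177 0.013 ]
marker 184 [ 0.4949 -0.2504  0.0117] [-0.9378  0.3472  0.0012] [ 0.4232 -0.3087  0.006 ] [ 0.5769 -0.192   0.0196]
marker 122 [ 0.5003 -0.2479  0.0112] [-0.9487  0.316   0.0035] [ 0.4357 -0.2779  0.006 ] [ 0.56   -0.2245  0.0169]
```

```bash
cat >> h.py <<'E'
def pose(tip,psi,lean,reach=.022):
    c,s=np.cos(psi),np.sin(psi); L=np.deg2rad(lean); z=np.array([np.sin(L)*c,np.sin(L)*s,-np.cos(L)]); y=np.array([-s,c,0]); M=np.stack([np.cross(y,z),y,z],1)
    return np.array(tip)-reach*z,M
def hpose(tip,psi,lean,reach=.022,sg=1):  # closing across the handle bar
    p,M=pose(tip,psi,lean,reach); return p,M@R.from_euler('z',sg*np.pi/2).as_matrix()
def plan(wps,p0=None,M0=None):
    st=r.get_state()
    if p0 is None: p0=np.array(st['tool_pos']); M0=R.from_quat(st['eef_rot']).as_matrix()
    for p,M in wps:
        dp=M0.T@(p-p0)*1000; tw=R.from_matrix(M0.T@M).as_rotvec()
        print('to',np.round(p,4),'dp',np.round(dp,1).tolist(),'twist',np.round(tw,3).tolist(),'rows',round(max(np.linalg.norm(dp)/62.5,np.rad2deg(np.linalg.norm(tw))/10.7),1))
        p0,M0=p,M
E
python3 - <<'E'
from h import *
st=r.get_state(); M0=R.from_quat(st['eef_rot']).as_matrix()
mid=np.array([.4975,-.25,.006]); psi=-.32
pk=pose(mid,psi,28)
plan([(np.array([.40,.35,.32]),M0),(np.array([.42,-.1,.30]),M0),(pk[0]-.1*pk[1][:,2],pk[1]),pk])
E
```

```text
to [0.4  0.35 0.32] dp [-271.1, -167.8, -59.3] twist [0.0, 0.0, 0.0] rows 5.2
to [ 0.42 -0.1   0.3 ] dp [-159.2, -421.4, 20.0] twist [0.0, 0.0, 0.0] rows 7.2
to [ 0.4431 -0.232   0.1137] dp [-63.1, -118.2, 186.3] twist [0.001, -0.489, 0.003] rows 3.7
to [ 0.4877 -0.2468  0.0254] dp [0.0, 0.0, 100.0] twist [0.0, 0.0, 0.0] rows 1.6
```

step_arm --motion '[{"dp": [-54,-34,-12],"twist": [0,0,0],"hand": 0},{"dp": [-108,-67,-24],"twist": [0,0,0],"hand": 0},{"dp": [-162,-100,-36],"twist": [0,0,0],"hand": 0},{"dp": [-216,-134,-48],"twist": [0,0,0],"hand": 0},{"dp": [-270,-168,-60],"twist": [0,0,0],"hand": 0}]'

```text
clock: 1.92
tool_pos: [0.3932, 0.357, 0.3193]
eef_rot: [0.158, 0.987, 0.0, 0.0]
contact_force: [0.8, 0.9, -0.8]
opening: 0.502
finger_force: 0.0
```

step_arm --motion '[{"dp": [-20,-52,2],"twist": [0,0,0],"hand": 0},{"dp": [-40,-105,5],"twist": [0,0,0],"hand": 0},{"dp": [-60,-158,8],"twist": [0,0,0],"hand": 0},{"dp": [-80,-210,10],"twist": [0,0,0],"hand": 0},{"dp": [-80,-210,10],"twist": [0,0,0],"hand": 0}]'

```text
clock: 2.55
tool_pos: [0.4024, 0.1293, 0.3086]
eef_rot: [0.162, 0.987, -0.001, -0.0]
contact_force: [0.0, 0.4, 0.5]
opening: 0.498
finger_force: 0.0
```

step_arm --motion '[{"dp": [-20,-52,2],"twist": [0,0,0],"hand": 0},{"dp": [-40,-105,5],"twist": [0,0,0],"hand": 0},{"dp": [-60,-158,8],"twist": [0,0,0],"hand": 0},{"dp": [-80,-210,10],"twist": [0,0,0],"hand": 0},{"dp": [-80,-230,10],"twist": [0,0,0],"hand": 0}]'

```text
clock: 3.18
tool_pos: [0.4077, -0.1119, 0.2986]
eef_rot: [0.16, 0.987, -0.0, 0.001]
contact_force: [0.7, 1.8, 0.3]
opening: 0.499
finger_force: 0.0
```

```bash
python3 - <<'E'
from h import *
pk=pose([.4975,-.25,.006],-.32,28)
plan([(pk[0]-.08*pk[1][:,2],pk[1]),pk])
E
```

```text
to [ 0.452  -0.2349  0.0961] dp [-80.6, -102.8, 202.7] twist [-0.0, -0.487, -0.001] rows 3.9
to [ 0.4877 -0.2468  0.0254] dp [0.0, -0.0, 80.0] twist [0.0, 0.0, 0.0] rows 1.3
```

step_arm --motion '[{"dp": [-20,-26,40],"twist": [0,-0.12,0],"hand": -0.1},{"dp": [-40,-52,90],"twist": [0,-0.25,0],"hand": -0.1},{"dp": [-60,-77,145],"twist": [0,-0.37,0],"hand": -0.1},{"dp": [-80,-103,202],"twist": [0,-0.487,0],"hand": -0.1},{"dp": [-80,-103,202],"twist": [0,-0.487,0],"hand": -0.1}]'

```text
clock: 3.8
tool_pos: [0.3718, -0.1793, 0.1615]
eef_rot: [0.139, 0.989, -0.04, 0.027]
contact_force: [-0.5, -0.1, 0.5]
opening: 0.452
finger_force: 0.0
```

```bash
python3 - <<'E'
from h import *
np.set_printoptions(precision=4,suppress=True)
pk=pose([.4975,-.25,.006],-.32,28)
plan([pk])
for n in('top','side'):
    s=snap(n)
    for d in r.search_frame(n,'marker')[:1]: print(n,d['score'],w(s,d['at']))
    c=px(s,[.49,-.25,.03]).astype(int); im=s['pixels'][c[1]-45:c[1]+45,c[0]-60:c[0]+60]
    globals()[n]=cv2.resize(im,(390*1,292))
cv2.imwrite('pics/pre.png',np.hstack([top,side])[...,::-1])
E
```

```text
to [ 0.4877 -0.2468  0.0254] dp [-121.0, -22.7, 146.2] twist [-0.059, -0.423, 0.057] rows 3.1
side 0.59 [ 0.4959 -0.2406  0.0085]
```

View pics/pre.png

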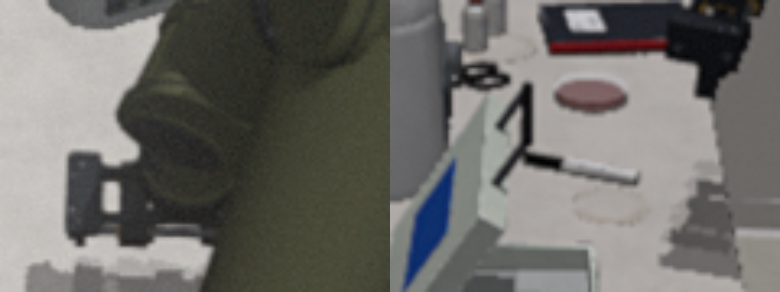

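The arm hasn't reached the commanded pose. In the side view the marker is untouched and the gripper is still short of it at the upper right. I'll check the joints.

step_arm --motion '[{"dp": [0,0,0],"twist": [0,0,0],"hand": -0.1}]'

```text
clock: 4.12
tool_pos: [0.3715, -0.1793, 0.1626]
eef_rot: [0.14, 0.989, -0.04, 0.027]
contact_force: [-0.4, 0.7, -0.1]
opening: 0.45
finger_force: 0.0
```

```bash
python3 - <<'E'
from h import *
print(r.get_state()['q'])
pk=pose([.4975,-.25,.006],-.32,28)
plan([(pk[0]-.08*pk[1][:,2],pk[1]),pk])
E
```

```text
[ 0.5295867   0.63566722 -0.38310016  2.33482198  1.13233332  0.3313353
  0.41176846]
to [ 0.452  -0.2349  0.0961] dp [-88.3, -26.1, 74.4] twist [-0.059, -0.423, 0.056] rows 2.3
to [ 0.4877 -0.2468  0.0254] dp [0.0, -0.0, 80.0] twist [0.0, 0.0, 0.0] rows 1.3
```

step_arm --motion '[{"dp": [-40,-12,0],"twist": [0,0,0],"hand": -0.1},{"dp": [-90,-26,10],"twist": [0,0,0],"hand": -0.1},{"dp": [-90,-26,25],"twist": [-0.02,-0.14,0.02],"hand": -0.1},{"dp": [-90,-26,45],"twist": [-0.04,-0.28,0.04],"hand": -0.1},{"dp": [-88,-26,70],"twist": [-0.06,-0.42,0.056],"hand": -0.1}]'

```text
clock: 4.75
tool_pos: [0.4333, -0.2472, 0.1168]
eef_rot: [0.144, 0.983, -0.072, 0.093]
contact_force: [0.8, -0.4, 0.5]
opening: 0.449
finger_force: 0.0
```

```bash
python3 - <<'E'
from h import *
print(r.get_state()['q'])
pk=pose([.4975,-.25,.006],-.32,28)
plan([(pk[0]-.08*pk[1][:,2],pk[1]),pk])
E
```

```text
[ 0.65349337  0.78966682 -0.46633579  2.25025598  1.72622697  0.43400178
 -0.06371542]
to [ 0.452  -0.2349  0.0961] dp [-10.1, 19.6, 21.2] twist [-0.103, -0.28, 0.056] rows 1.6
to [ 0.4877 -0.2468  0.0254] dp [0.0, -0.0, 80.0] twist [0.0, 0.0, 0.0] rows 1.3
```

step_arm --motion '[{"dp": [-4,7,0],"twist": [-0.04,-0.1,0.02],"hand": -0.1},{"dp": [-8,14,5],"twist": [-0.08,-0.2,0.04],"hand": -0.1},{"dp": [-10,20,10],"twist": [-0.1,-0.28,0.056],"hand": -0.1},{"dp": [-10,20,15],"twist": [-0.1,-0.28,0.056],"hand": -0.1},{"dp": [-10,20,20],"twist": [-0.1,-0.28,0.056],"hand": -0.1}]'

```text
clock: 5.38
tool_pos: [0.4529, -0.2349, 0.0972]
eef_rot: [0.155, 0.958, -0.04, 0.238]
contact_force: [1.1, -0.1, 0.4]
opening: 0.448
finger_force: 0.0
```

```bash
python3 - <<'E'
from h import *
print(r.get_state()['q'])
pk=pose([.4975,-.25,.006],-.32,28)
plan([(pk[0]-.08*pk[1][:,2],pk[1]),pk])
E
```

```text
[ 0.87500544  0.98813031 -0.79567387  2.4328552   2.38284165  0.84330107
 -0.63797122]
to [ 0.452  -0.2349  0.0961] dp [1.2, -0.3, 0.6] twist [-0.004, -0.001, 0.001] rows 0.0
to [ 0.4877 -0.2468  0.0254] dp [0.0, -0.0, 80.0] twist [0.0, 0.0, 0.0] rows 1.3
```

step_arm --motion '[{"dp": [0,0,25],"twist": [0,0,0],"hand": -0.1},{"dp": [0,0,50],"twist": [0,0,0],"hand": -0.1},{"dp": [0,0,65],"twist": [0,0,0],"hand": -0.1},{"dp": [0,0,70],"twist": [0,0,0],"hand": -0.1}]'

```text
clock: 5.88
tool_pos: [0.484, -0.2451, 0.0351]
eef_rot: [0.155, 0.958, -0.04, 0.238]
contact_force: [0.3, 0.2, 0.6]
opening: 0.453
finger_force: 0.0
```

```bash
python3 - <<'E'
from h import *
np.set_printoptions(precision=4,suppress=True)
print(r.get_state()['q'])
pk=pose([.4975,-.25,.006],-.32,28)
plan([pk])
for n in('top','side'):
    s=snap(n)
    for d in r.search_frame(n,'marker')[:1]: print(n,d['score'],w(s,d['at']))
    c=px(s,[.49,-.25,.03]).astype(int); im=s['pixels'][c[1]-45:c[1]+45,c[0]-60:c[0]+60]
    globals()[n]=cv2.resize(im,(390*1,292),interpolation=cv2.INTER_CUBIC)
cv2.imwrite('pics/pre2.png',np.hstack([top,side])[...,::-1])
E
```

```text
[ 0.8562  1.1336 -0.7556  2.3336  2.4495  0.8843 -0.6101]
to [ 0.4877 -0.2468  0.0254] dp [1.0, -0.3, 10.4] twist [-0.003, -0.001, -0.0] rows 0.2
top 0.47 [ 0.5342 -0.2677  0.0093]
side 0.53 [ 0.4902 -0.2404  0.0096]
```

View pics/pre2.png

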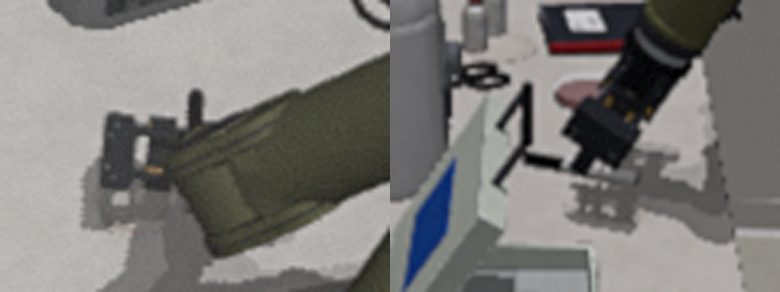

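The hand leans over the marker, with the cap showing ahead of the fingers at about (195,105) in the left panel. I'll lower the last 10 mm and grip.

step_arm --motion '[{"dp": [0,0,6],"twist": [0,0,0],"hand": -0.1},{"dp": [1,0,10],"twist": [0,0,0],"hand": -0.1},{"dp": [1,0,10],"twist": [0,0,0],"hand": -0.4},{"dp": [1,0,10],"twist": [0,0,0],"hand": -0.9},{"dp": [1,0,10],"twist": [0,0,0],"hand": -0.9}]' --force 12

```text
clock: 6.7
tool_pos: [0.487, -0.2461, 0.0261]
eef_rot: [0.155, 0.958, -0.039, 0.238]
contact_force: [0.2, 0.8, -0.7]
opening: 0.159
finger_force: 12.0
```

step_arm --motion '[{"dp": [0,0,0],"twist": [0,0,0],"hand": -0.9},{"dp": [0,0,0],"twist": [0,0,0],"hand": -0.9}]'

```text
clock: 6.95
tool_pos: [0.487, -0.2462, 0.0261]
eef_rot: [0.155, 0.958, -0.039, 0.238]
contact_force: [0.1, 0.6, -0.5]
opening: 0.158
finger_force: 12.0
```

```bash
python3 - <<'E'
from h import *
st=r.get_state(); p0=np.array(st['tool_pos']); M0=R.from_quat(st['eef_rot']).as_matrix()
a=(p0-.105*M0[:,2]+[.045,0,0],M0)
plan([a,pose([.495,-.12,.115],-.14,28),pose([.498,.010,.105],.044,28),pose([.553,.0124,.0535],.044,28),pose([.566,.013,.0125],.044,28)])
E
```

```text
to [ 0.4853 -0.2305  0.1189] dp [-37.7, 14.2, -85.0] twist [0.0, 0.0, 0.0] rows 1.5
to [ 0.4848 -0.1186  0.1344] dp [24.3, 106.0, -30.7] twist [-0.086, -0.001, -0.16] rows 1.8
to [0.4877 0.0095 0.1244] dp [17.9, 127.3, 1.8] twist [-0.086, -0.0, -0.162] rows 2.1
to [0.5427 0.0119 0.0729] dp [-24.4, -0.0, 71.3] twist [0.0, 0.0, 0.0] rows 1.2
to [0.5557 0.0125 0.0319] dp [7.8, 0.0, 42.3] twist [0.0, 0.0, 0.0] rows 0.7
```

step_arm --motion '[{"dp": [0,0,-15],"twist": [0,0,0],"hand": -0.9},{"dp": [-10,4,-40],"twist": [0,0,0],"hand": -0.9},{"dp": [-25,9,-65],"twist": [0,0,0],"hand": -0.9},{"dp": [-38,14,-85],"twist": [0,0,0],"hand": -0.9},{"dp": [-38,14,-85],"twist": [0,0,0],"hand": -0.9}]'

```text
clock: 7.58
tool_pos: [0.4861, -0.2304, 0.1214]
eef_rot: [0.154, 0.958, -0.04, 0.24]
contact_force: [-0.5, -1.0, -0.9]
opening: 0.162
finger_force: 12.0
```

step_arm --motion '[{"dp": [6,26,-8],"twist": [-0.02,0,-0.04],"hand": -0.9},{"dp": [12,53,-15],"twist": [-0.04,0,-0.08],"hand": -0.9},{"dp": [18,80,-23],"twist": [-0.065,0,-0.12],"hand": -0.9},{"dp": [24,106,-31],"twist": [-0.086,0,-0.16],"hand": -0.9},{"dp": [24,106,-31],"twist": [-0.086,0,-0.16],"hand": -0.9}]'

```text
clock: 8.2
tool_pos: [0.4847, -0.1174, 0.1347]
eef_rot: [0.066, 0.968, -0.016, 0.241]
contact_force: [-0.1, -0.2, 0.4]
opening: 0.16
finger_force: 12.0
```

```bash
python3 - <<'E'
from h import *
print(r.get_state()['q'])
plan([pose([.495,-.12,.115],-.14,28)]); plan([pose([.498,.010,.105],.044,28)])
E
```

```text
[ 0.64750963  0.90127539 -0.85966205  2.45755106  2.26150735  0.82726192
 -0.64236172]
to [ 0.4848 -0.1186  0.1344] dp [-0.1, -1.1, 0.3] twist [0.002, -0.001, 0.003] rows 0.0
to [0.4877 0.0095 0.1244] dp [17.5, 126.2, 2.4] twist [-0.084, -0.001, -0.16] rows 2.0
```

step_arm --motion '[{"dp": [4,31,0],"twist": [-0.02,0,-0.04],"hand": -0.9},{"dp": [8,63,1],"twist": [-0.04,0,-0.08],"hand": -0.9},{"dp": [13,95,2],"twist": [-0.063,0,-0.12],"hand": -0.9},{"dp": [17,126,2],"twist": [-0.084,0,-0.16],"hand": -0.9},{"dp": [17,126,2],"twist": [-0.084,0,-0.16],"hand": -0.9}]'

```text
clock: 8.82
tool_pos: [0.4889, 0.0086, 0.1246]
eef_rot: [-0.02, 0.97, 0.005, 0.241]
contact_force: [0.3, -0.2, 0.8]
opening: 0.161
finger_force: 12.0
```

```bash
python3 - <<'E'
from h import *
np.set_printoptions(precision=4,suppress=True)
print(r.get_state()['q'])
plan([pose([.553,.0124,.0535],.044,28),pose([.566,.013,.0125],.044,28)])
for n in('top','side'):
    s=snap(n)
    for d in r.search_frame(n,'marker')[:2]: print(n,d['score'],w(s,d['at']))
    c=px(s,[.55,.05,.08]).astype(int); im=s['pixels'][c[1]-55:c[1]+55,c[0]-65:c[0]+65]
    globals()[n]=cv2.resize(im,(390,330),interpolation=cv2.INTER_CUBIC)
cv2.imwrite('pics/ent.png',np.hstack([top,side])[...,::-1])
E
```

```text
[ 0.379   0.9551 -0.92    2.4932  2.2146  0.9592 -0.7143]
to [0.5427 0.0119 0.0729] dp [-23.4, 1.1, 70.9] twist [-0.002, -0.001, -0.002] rows 1.2
to [0.5557 0.0125 0.0319] dp [7.8, 0.0, 42.3] twist [0.0, 0.0, 0.0] rows 0.7
top 0.47 [0.539  0.0061 0.1091]
side 0.43 [0.5136 0.0132 0.1066]
```

View pics/ent.png

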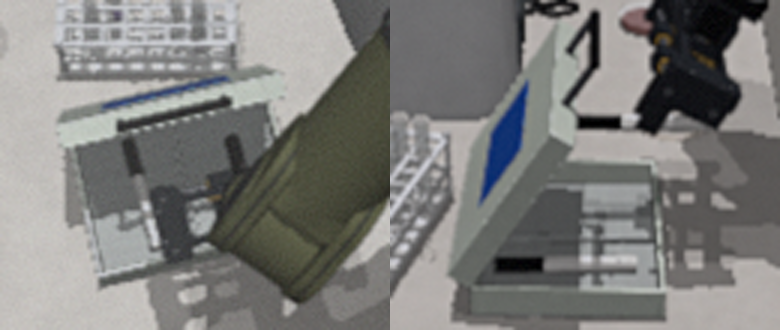

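Left panel: the held marker's cap is at about (235,148), parallel to the one in the box. Right panel: it is level and clear of the cover.

step_arm --motion '[{"dp": [-8,0,24],"twist": [0,0,0],"hand": -0.9},{"dp": [-16,1,48],"twist": [0,0,0],"hand": -0.9},{"dp": [-23,1,71],"twist": [0,0,0],"hand": -0.9},{"dp": [-23,1,71],"twist": [0,0,0],"hand": -0.9}]'

```text
clock: 9.52
tool_pos: [0.5425, 0.0092, 0.0723]
eef_rot: [-0.018, 0.97, 0.003, 0.241]
contact_force: [-0.2, 0.1, -0.8]
opening: 0.16
finger_force: 12.0
```

```bash
python3 - <<'E'
from h import *
st=r.get_state();print(st['q'],st['contact_force'])
plan([pose([.566,.013,.0125],.044,28)])
E
```

```text
[ 0.37334482  1.07262033 -0.85448369  2.34263803  2.26480858  0.93604348
 -0.62731764] [-0.24743164  0.10217339 -0.84303509]
to [0.5557 0.0125 0.0319] dp [7.2, 2.9, 41.9] twist [-0.005, -0.002, -0.005] rows 0.7
```

step_arm --motion '[{"dp": [2,1,12],"twist": [0,0,0],"hand": -0.9},{"dp": [4,2,24],"twist": [0,0,0],"hand": -0.9},{"dp": [6,3,34],"twist": [-0.005,0,-0.005],"hand": -0.9},{"dp": [7,3,39],"twist": [-0.005,0,-0.005],"hand": -0.9},{"dp": [7,3,41],"twist": [-0.005,0,-0.005],"hand": -0.9}]'

```text
clock: 10.15
tool_pos: [0.555, 0.0145, 0.0333]
eef_rot: [-0.023, 0.97, 0.006, 0.241]
contact_force: [1.4, 0.3, 0.2]
opening: 0.161
finger_force: 12.0
```

```bash
python3 - <<'E'
from h import *
st=r.get_state();print(st['q'],st['contact_force'])
plan([pose([.566,.013,.012],.044,28)])
E
```

```text
[ 0.36319665  1.163618   -0.83229857  2.29929388  2.32691907  0.96775437
 -0.62075956] [1.40458407 0.32613837 0.16519712]
to [0.5557 0.0125 0.0314] dp [0.4, -2.0, 1.9] twist [0.003, -0.001, 0.003] rows 0.0
```

step_arm --motion '[{"dp": [0,-1,1.5],"twist": [0,0,0],"hand": -0.9},{"dp": [0,-1,1.5],"twist": [0,0,0],"hand": -0.9},{"dp": [0,-1,1.5],"twist": [0,0,0],"hand": -0.6},{"dp": [0,-1,1.5],"twist": [0,0,0],"hand": -0.4},{"dp": [0,-1,1.5],"twist": [0,0,0],"hand": -0.3}]'

```text
clock: 10.78
tool_pos: [0.556, 0.0135, 0.0325]
eef_rot: [-0.023, 0.97, 0.006, 0.242]
contact_force: [-0.1, 0.7, 0.3]
opening: 0.35
finger_force: 0.0
```

step_arm --motion '[{"dp": [0,0,0],"twist": [0,0,0],"hand": -0.3},{"dp": [-4,0,-15],"twist": [0,0,0],"hand": -0.3},{"dp": [-8,0,-40],"twist": [0,0,0],"hand": -0.3},{"dp": [10,0,-80],"twist": [0,0,0],"hand": -0.3},{"dp": [30,0,-120],"twist": [0,0,0],"hand": -0.3}]'

```text
clock: 11.4
tool_pos: [0.4723, 0.0095, 0.1261]
eef_rot: [-0.023, 0.97, 0.006, 0.242]
contact_force: [-0.4, 0.2, 0.6]
opening: 0.348
finger_force: 0.0
```

```bash
python3 - <<'E'
from h import *
np.set_printoptions(precision=4,suppress=True)
st=r.get_state();print(st['q'],st['contact_force'])
for n in('top','side'):
    s=snap(n)
    for t in('marker','cover_handle'):
      for d in r.search_frame(n,t)[:2]: print(n,t,d['score'],w(s,d['at']))
    c=px(s,[.55,.05,.08]).astype(int); im=s['pixels'][c[1]-55:c[1]+55,c[0]-65:c[0]+65]
    globals()[n]=cv2.resize(im,(390,330),interpolation=cv2.INTER_CUBIC)
    P=cloud(s).reshape(-1,3); k=P[(abs(P[:,1]-.066)<.045)&(P[:,2]>.2)&(P[:,2]<.24)&(P[:,0]>.51)&(P[:,0]<.56)]; print('handle',len(k),np.median(k,0),k.max(0))
cv2.imwrite('pics/placed.png',np.hstack([top,side])[...,::-1])
E
```

```text
[ 0.3724  0.9625 -0.9407  2.5449  2.2266  1.0071 -0.7583] [-0.3889  0.1644  0.557 ]
top marker 0.57 [0.5841 0.0117 0.0178]
top cover_handle 0.71 [0.5741 0.0653 0.1773]
handle 118 [0.5421 0.0659 0.2229] [0.55   0.1105 0.2293]
side marker 0.51 [0.5562 0.0196 0.0167]
side cover_handle 0.61 [0.6066 0.117  0.1368]
handle 59 [0.5451 0.0655 0.224 ] [0.5511 0.1075 0.2268]
```

View pics/placed.png

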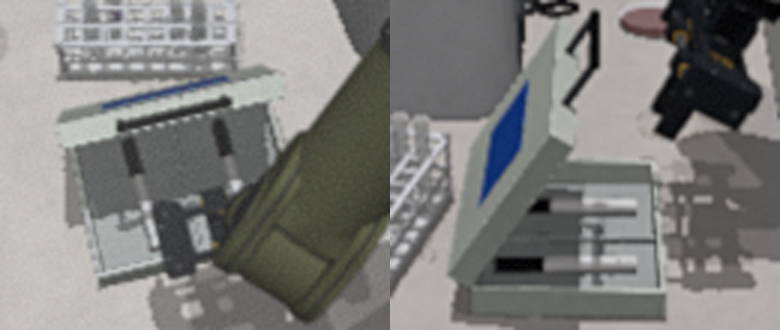

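The marker lies flat in the empty half, level with and parallel to the other one, cap towards the hinge (left panel, cap near (222,135)). Next I'll raise the arm and reorient for the handle.

```bash
python3 - <<'E'
from h import *
st=r.get_state(); p0=np.array(st['tool_pos']); M0=R.from_quat(st['eef_rot']).as_matrix()
p1=np.array([.47,.0,.30])
for sg in(1,-1):
    h=hpose([.5435,.066,.30],.044,0,0,sg)
    print(sg); plan([(p1,M0),(p1,pose(p1,.044,10)[1]),(np.array([.5,.03,.32]),h[1]),h])
E
```

```text
1
to [0.47 0.   0.3 ] dp [-78.4, -9.2, -157.1] twist [0.0, 0.0, 0.0] rows 2.8
to [0.47 0.   0.3 ] dp [0.0, 0.0, 0.0] twist [0.002, 0.315, 0.002] rows 1.7
to [0.5  0.03 0.32] dp [-34.3, 28.7, -14.3] twist [0.137, 0.137, 1.566] rows 8.5
to [0.5435 0.066  0.3   ] dp [34.1, 45.0, 20.0] twist [0.0, 0.0, 0.0] rows 1.0
-1
to [0.47 0.   0.3 ] dp [-78.4, -9.2, -157.1] twist [0.0, 0.0, 0.0] rows 2.8
to [0.47 0.   0.3 ] dp [0.0, 0.0, 0.0] twist [0.002, 0.315, 0.002] rows 1.7
to [0.5  0.03 0.32] dp [-34.3, 28.7, -14.3] twist [-0.137, 0.137, -1.566] rows 8.5
to [0.5435 0.066  0.3   ] dp [-34.1, -45.0, 20.0] twist [0.0, 0.0, 0.0] rows 1.0
```

step_arm --motion '[{"dp": [-20,-2,-40],"twist": [0,0,0],"hand": -0.3},{"dp": [-50,-6,-95],"twist": [0,0,0],"hand": -0.3},{"dp": [-78,-9,-157],"twist": [0,0,0],"hand": -0.3},{"dp": [-78,-9,-157],"twist": [0,0.15,0],"hand": -0.3},{"dp": [-78,-9,-157],"twist": [0,0.3,0],"hand": -0.3}]'

```text
clock: 12.32
tool_pos: [0.4716, -0.0171, 0.2902]
eef_rot: [-0.016, 0.983, -0.026, 0.182]
contact_force: [-0.9, 0.6, -0.1]
opening: 0.348
finger_force: 0.0
```

```bash
python3 - <<'E'
from h import *
st=r.get_state(); print(st['q'])
for sg in(1,-1):
    h=hpose([.5435,.066,.30],.044,0,0,sg)
    plan([(np.array([.5,.03,.32]),h[1])])
E
```

```text
[ 0.41137041  0.41910757 -0.74947539  2.26480474  1.15495647  0.45245089
  0.3212153 ]
to [0.5  0.03 0.32] dp [-39.0, 44.7, -19.8] twist [0.238, 0.333, 1.539] rows 8.5
to [0.5  0.03 0.32] dp [-39.0, 44.7, -19.8] twist [-0.334, 0.239, -1.563] rows 8.7
```

step_arm --motion '[{"dp": [-8,9,-4],"twist": [0.04,0.06,0.18],"hand": -0.1},{"dp": [-16,18,-8],"twist": [0.06,0.09,0.36],"hand": -0.1},{"dp": [-24,27,-12],"twist": [0.1,0.14,0.54],"hand": -0.1},{"dp": [-32,36,-16],"twist": [0.13,0.18,0.72],"hand": -0.1},{"dp": [-39,45,-20],"twist": [0.16,0.22,0.9],"hand": -0.1}]'

```text
clock: 12.95
tool_pos: [0.5001, 0.0316, 0.3188]
eef_rot: [0.429, 0.9, -0.021, 0.069]
contact_force: [-0.3, -0.4, -0.4]
opening: 0.451
finger_force: 0.0
```

```bash
python3 - <<'E'
from h import *
st=r.get_state(); print(st['q'])
h=hpose([.5435,.066,.30],.044,0,0,1)
plan([(np.array([.5,.03,.32]),h[1]),h])
E
```

```text
[ 0.23176919  0.47712372 -0.69252803  1.92216085  0.57898948  0.86358483
 -0.10042547]
to [0.5  0.03 0.32] dp [-1.3, -1.0, -1.0] twist [0.066, 0.132, 0.636] rows 3.5
to [0.5435 0.066  0.3   ] dp [34.1, 45.0, 20.0] twist [0.0, 0.0, 0.0] rows 1.0
```

step_arm --motion '[{"dp": [0,0,0],"twist": [0.02,0.03,0.16],"hand": -0.3},{"dp": [0,0,0],"twist": [0.03,0.06,0.32],"hand": -0.3},{"dp": [0,0,0],"twist": [0.05,0.1,0.48],"hand": -0.3},{"dp": [0,0,0],"twist": [0.066,0.132,0.636],"hand": -0.3},{"dp": [0,0,0],"twist": [0.066,0.132,0.636],"hand": -0.3}]'

```text
clock: 13.58
tool_pos: [0.5001, 0.0302, 0.3185]
eef_rot: [0.689, 0.724, -0.0, 0.001]
contact_force: [0.2, 0.3, 0.7]
opening: 0.345
finger_force: 0.0
```

```bash
python3 - <<'E'
from h import *
st=r.get_state(); print(st['q'])
h=hpose([.5435,.066,.27],.044,0,0,1)
plan([h])
E
```

```text
[ 0.22743046  0.49472364 -0.58762709  1.84432512  0.34425172  0.90389754
 -0.47111744]
to [0.5435 0.066  0.27  ] dp [33.6, 45.1, 48.5] twist [0.001, 0.002, 0.006] rows 1.2
```

step_arm --motion '[{"dp": [17,22,0],"twist": [0,0,0],"hand": -0.3},{"dp": [33,45,10],"twist": [0,0,0],"hand": -0.3},{"dp": [34,45,48],"twist": [0,0,0.006],"hand": -0.3},{"dp": [34,45,48],"twist": [0,0,0.006],"hand": -0.3}]'

```text
clock: 14.08
tool_pos: [0.5409, 0.0668, 0.2686]
eef_rot: [0.69, 0.724, -0.003, -0.001]
contact_force: [-0.4, -0.7, 0.5]
opening: 0.351
finger_force: 0.0
```

```bash
python3 - <<'E'
from h import *
np.set_printoptions(precision=4,suppress=True)
h=hpose([.5435,.066,.222],.044,0,0,1)
plan([h])
s=snap('side'); P=cloud(s).reshape(-1,3)
for y in(.02,.04,.06,.09,.11): 
    k=P[(abs(P[:,1]-y)<.01)&(P[:,2]>.208)&(P[:,2]<.24)&(P[:,0]>.51)&(P[:,0]<.57)]; print(y,len(k),np.median(k,0),k.max(0))
c=px(s,[.55,.06,.22]).astype(int); cv2.imwrite('pics/hb.png',cv2.resize(s['pixels'][c[1]-40:c[1]+40,c[0]-50:c[0]+50],(750,600),interpolation=cv2.INTER_CUBIC)[...,::-1])
print(c,px(s,[.5435,.066,.2195]))
E
```

```text
to [0.5435 0.066  0.222 ] dp [-0.8, 2.8, 46.6] twist [-0.005, 0.003, 0.003] rows 0.7
0.02 17 [0.5513 0.0182 0.222 ] [0.5595 0.028  0.2253]
0.04 13 [0.5473 0.0397 0.2245] [0.5505 0.0492 0.2253]
0.06 13 [0.5446 0.0608 0.2235] [0.5497 0.0668 0.2259]
0.09 12 [0.544  0.0901 0.2243] [0.548  0.0969 0.2255]
0.11 35 [0.5464 0.1147 0.22  ] [0.5541 0.1196 0.2261]
[320 167] [323.1136 168.6368]
```

View pics/hb.png

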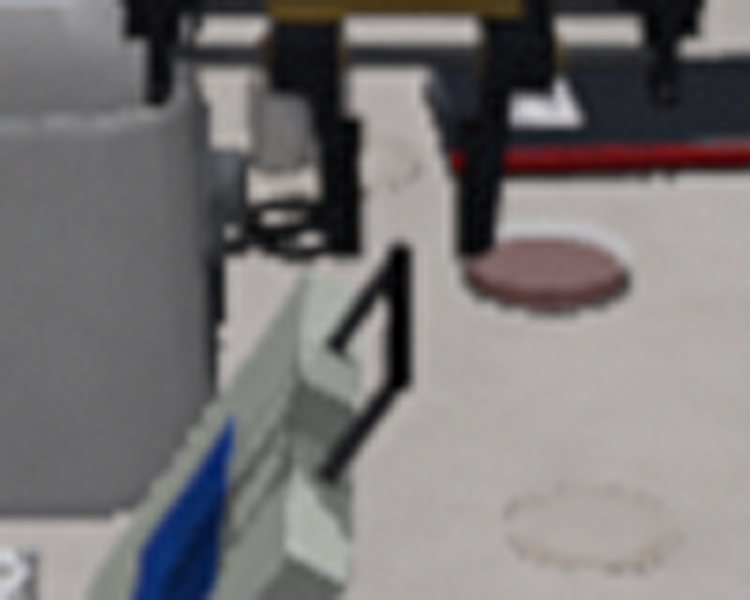

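The fingers (crop x about 340 and 475) straddle the bar (x about 400), which sits roughly 3 mm off centre towards the hinge. I'll shift by that, lower and grip.

step_arm --motion '[{"dp": [-1,3,8],"twist": [0,0,0],"hand": -0.3},{"dp": [-1,3,28],"twist": [0,0,0],"hand": -0.3},{"dp": [-1,3,46],"twist": [0,0,0],"hand": -0.3},{"dp": [-1,3,46],"twist": [0,0,0],"hand": -0.5},{"dp": [-1,3,46],"twist": [0,0,0],"hand": -0.8}]' --force 25

```text
clock: 14.75
tool_pos: [0.5463, 0.0662, 0.2258]
eef_rot: [0.691, 0.722, 0.001, 0.002]
contact_force: [-0.4, -0.2, 0.4]
opening: 0.162
finger_force: 0.1
```

step_arm --motion '[{"dp": [0,0,0],"twist": [0,0,0],"hand": -1},{"dp": [0,0,0],"twist": [0,0,0],"hand": -1},{"dp": [0,0,0],"twist": [0,0,0],"hand": -1}]'

```text
clock: 15.12
tool_pos: [0.5456, 0.0662, 0.2257]
eef_rot: [0.691, 0.722, 0.0, 0.001]
contact_force: [-2.2, -0.6, 6.2]
opening: 0.102
finger_force: 25.0
```

```bash
cat > arc.py <<'E'
from h import *
np.set_printoptions(precision=4,suppress=True)
import sys
st=r.get_state(); p=np.array(st['tool_pos']); M=R.from_quat(st['eef_rot']).as_matrix()
g=p+.003*M[:,2]; psi=.044
ex=np.array([np.cos(psi),np.sin(psi),0]); H=np.array([.649,.0694,.032])
d=g-H; X=d@ex; Z=d[2]; rad=np.hypot(X,Z); th=np.arctan2(Z,-X); print('g',g,'radius',rad,'cover',th-.0557,'lat',d@np.cross([0,0,1],ex),'q',st['q'],'F',st['contact_force'],'grip',st['opening'],st['finger_force'])
for a in map(float,sys.argv[1:]):
    t=th-a; n=H+ex*(-rad*np.cos(t))+np.array([0,0,rad*np.sin(t)])+np.cross([0,0,1],ex)*(d@np.cross([0,0,1],ex))
    print('cover',round(t-.0557,3),'dp',np.round(M.T@(n-g)*1000,1).tolist(),np.round(n,4))
E
python3 arc.py .05 .1 .15 .2 .25
```

```text
g [0.5456 0.0662 0.2227] radius 0.21692465417761186 cover 1.0179954065799033 lat 0.0013055521943695584 q [ 0.0975  0.6731 -0.5066  1.8244  0.4573  0.761  -0.61  ] F [-2.1694 -0.5772  6.1674] grip 0.10237912507775829 24.996640384197235
cover 0.968 dp [0.0, -9.4, 5.4] [0.5362 0.0657 0.2173]
cover 0.918 dp [0.0, -18.5, 11.2] [0.5271 0.0653 0.2114]
cover 0.868 dp [0.0, -27.4, 17.6] [0.5183 0.065  0.2051]
cover 0.818 dp [0.0, -35.9, 24.3] [0.5098 0.0646 0.1983]
cover 0.768 dp [0.0, -44.0, 31.4] [0.5017 0.0642 0.1911]
```

step_arm --motion '[{"dp": [0,-9,5],"twist": [0,0,0],"hand": -1},{"dp": [0,-18,11],"twist": [0,0,0],"hand": -1},{"dp": [0,-27,17],"twist": [0,0,0],"hand": -1},{"dp": [0,-36,24],"twist": [0,0,0],"hand": -1},{"dp": [0,-44,31],"twist": [0,0,0],"hand": -1}]'

```text
clock: 15.75
tool_pos: [0.5021, 0.0645, 0.1933]
eef_rot: [0.691, 0.722, 0.001, 0.001]
contact_force: [3.2, 0.5, -1.5]
opening: 0.095
finger_force: 25.2
```

```bash
python3 arc.py .05 .1 .15 .2 .25
```

```text
g [0.5021 0.0645 0.1903] radius 0.21606374249588872 cover 0.7668073812686815 lat 0.0015451128426546713 q [ 0.0668  0.67   -0.4625  1.9818  0.5131  0.6029 -0.6955] F [ 3.1602  0.4698 -1.5294] grip 0.0952015639717589 25.194582045078278
cover 0.717 dp [0.0, -7.8, 7.5] [0.4943 0.0641 0.1828]
cover 0.667 dp [0.0, -15.1, 15.4] [0.487  0.0638 0.1749]
cover 0.617 dp [0.0, -22.1, 23.7] [0.4801 0.0635 0.1666]
cover 0.567 dp [0.0, -28.6, 32.3] [0.4736 0.0632 0.158 ]
cover 0.517 dp [0.0, -34.7, 41.2] [0.4675 0.063  0.1491]
```

step_arm --motion '[{"dp": [0,-8,7],"twist": [0.02,0,0],"hand": -1},{"dp": [0,-15,15],"twist": [0.04,0,0],"hand": -1},{"dp": [0,-22,24],"twist": [0.06,0,0],"hand": -1},{"dp": [0,-28.5,32],"twist": [0.08,0,0],"hand": -1},{"dp": [0,-34.5,41],"twist": [0.1,0,0],"hand": -1}]'

```text
clock: 16.38
tool_pos: [0.469, 0.0632, 0.1523]
eef_rot: [0.691, 0.722, -0.035, -0.033]
contact_force: [6.5, 1.5, -3.3]
opening: 0.101
finger_force: 24.9
```

```bash
python3 arc.py .05 .1 .15 .2 .25
```

```text
g [0.4687 0.0632 0.1493] radius 0.21516542180028222 cover 0.5210141505493552 lat 0.0017435972442031574 q [ 0.0564  0.7416 -0.4525  2.0222  0.5117  0.5883 -0.7087] F [ 6.5323  1.5391 -3.3348] grip 0.10064099912747848 24.85068652778864
cover 0.471 dp [-0.0, -4.7, 9.7] [0.4631 0.063  0.1402]
cover 0.421 dp [-0.0, -9.0, 19.5] [0.4579 0.0627 0.1307]
cover 0.371 dp [-0.0, -12.7, 29.6] [0.4532 0.0625 0.1211]
cover 0.321 dp [-0.0, -16.0, 39.9] [0.449  0.0623 0.1112]
cover 0.271 dp [-0.0, -18.7, 50.3] [0.4453 0.0622 0.1011]
```

step_arm --motion '[{"dp": [0,-4.5,9.5],"twist": [0.01,0,0],"hand": -1},{"dp": [0,-8.5,19],"twist": [0.02,0,0],"hand": -1},{"dp": [0,-12,29],"twist": [0.03,0,0],"hand": -1},{"dp": [0,-15,38],"twist": [0.03,0,0],"hand": -1},{"dp": [0,-17,46],"twist": [0.03,0,0],"hand": -1}]'

```text
clock: 17.0
tool_pos: [0.4476, 0.0624, 0.1082]
eef_rot: [0.69, 0.721, -0.045, -0.043]
contact_force: [4.9, 1.1, -1.9]
opening: 0.093
finger_force: 24.7
```

```bash
python3 arc.py .05 .1 .15 .2 .25
```

```text
g [0.4472 0.0624 0.1052] radius 0.21474156693095392 cover 0.29221251276890015 lat 0.001844192869746169 q [ 0.0138  0.8106 -0.391   2.0828  0.5662  0.4798 -0.766 ] F [ 4.8933  1.0687 -1.9358] grip 0.09311645532208994 24.734573364257812
cover 0.242 dp [-0.0, -2.1, 10.5] [0.4438 0.0622 0.095 ]
cover 0.192 dp [-0.0, -3.7, 21.1] [0.4409 0.0621 0.0847]
cover 0.142 dp [-0.0, -4.7, 31.8] [0.4386 0.062  0.0742]
cover 0.092 dp [-0.0, -5.2, 42.6] [0.4367 0.0619 0.0636]
cover 0.042 dp [-0.0, -5.2, 53.3] [0.4354 0.0618 0.053 ]
```

step_arm --motion '[{"dp": [0,-2,9],"twist": [0.01,0,0],"hand": -1},{"dp": [0,-3.5,18],"twist": [0.01,0,0],"hand": -1},{"dp": [0,-4,26],"twist": [0.01,0,0],"hand": -1},{"dp": [0,-4.5,34],"twist": [0.01,0,0],"hand": -1},{"dp": [0,-5,40],"twist": [0.01,0,0],"hand": -1}]'

```text
clock: 17.62
tool_pos: [0.4373, 0.062, 0.0692]
eef_rot: [0.69, 0.721, -0.049, -0.047]
contact_force: [5.3, 0.8, -0.6]
opening: 0.088
finger_force: 24.6
```

```bash
python3 arc.py .03 .06 .08 .1
```

```text
g [0.4369 0.062  0.0662] radius 0.2149240806005415 cover 0.10424642362631625 lat 0.0019129876134097556 q [-0.0335  0.8782 -0.3184  2.1161  0.6212  0.3742 -0.8159] F [ 5.3307  0.8183 -0.5682] grip 0.08805437307234922 24.6475812792778
cover 0.074 dp [-0.0, -0.1, 6.4] [0.436  0.0619 0.0599]
cover 0.044 dp [-0.0, 0.1, 12.9] [0.4353 0.0619 0.0534]
cover 0.024 dp [-0.0, 0.3, 17.2] [0.4349 0.0619 0.0492]
cover 0.004 dp [-0.0, 0.6, 21.5] [0.4346 0.0619 0.0449]
```

step_arm --motion '[{"dp": [0,0,4],"twist": [0,0,0],"hand": -1},{"dp": [0,0,8],"twist": [0,0,0],"hand": -1},{"dp": [0,0,11],"twist": [0,0,0],"hand": -1},{"dp": [0,0,14],"twist": [0,0,0],"hand": -1},{"dp": [0,0,16],"twist": [0,0,0],"hand": -1}]'

```text
clock: 18.25
tool_pos: [0.4352, 0.0619, 0.0535]
eef_rot: [0.69, 0.721, -0.049, -0.047]
contact_force: [5.2, 1.8, -0.4]
opening: 0.09
finger_force: 24.6
```

```bash
python3 arc.py .02
```

```text
g [0.4348 0.0619 0.0506] radius 0.2150996616685271 cover 0.03073937213481999 lat 0.001917023215793307 q [-0.0553  0.9065 -0.2837  2.125   0.6435  0.3281 -0.8351] F [ 5.169   1.8119 -0.3645] grip 0.089601319059836 24.620779752731323
cover 0.011 dp [-0.0, 0.3, 4.3] [0.4345 0.0619 0.0463]
```

step_arm --motion '[{"dp": [0,0,1],"twist": [0,0,0],"hand": -1},{"dp": [0,0,2],"twist": [0,0,0],"hand": -1},{"dp": [0,0,3],"twist": [0,0,0],"hand": -1},{"dp": [0,0,4],"twist": [0,0,0],"hand": -1},{"dp": [0,0,4],"twist": [0,0,0],"hand": -1}]'

```text
clock: 18.88
tool_pos: [0.4349, 0.0619, 0.0496]
eef_rot: [0.69, 0.721, -0.049, -0.047]
contact_force: [5.4, 1.4, -0.7]
opening: 0.089
finger_force: 24.7
```

step_arm --motion '[{"dp": [0,0,0.5],"twist": [0,0,0],"hand": -1},{"dp": [0,0,1],"twist": [0,0,0],"hand": -1},{"dp": [0,0,1.5],"twist": [0,0,0],"hand": -1},{"dp": [0,0,1.5],"twist": [0,0,0],"hand": -1}]'

```text
clock: 19.38
tool_pos: [0.4348, 0.0619, 0.0482]
eef_rot: [0.69, 0.721, -0.049, -0.047]
contact_force: [5.7, 1.6, -1.2]
opening: 0.09
finger_force: 24.7
```

step_arm --motion '[{"dp": [0,0,0.5],"twist": [0,0,0],"hand": -1},{"dp": [0,0,1],"twist": [0,0,0],"hand": -1},{"dp": [0,0,1.5],"twist": [0,0,0],"hand": -1},{"dp": [0,0,1.5],"twist": [0,0,0],"hand": -1}]'

```text
clock: 19.88
tool_pos: [0.4347, 0.0619, 0.0467]
eef_rot: [0.69, 0.721, -0.049, -0.047]
contact_force: [6.0, 2.2, -0.3]
opening: 0.09
finger_force: 24.7
```

step_arm --motion '[{"dp": [0,0,0.5],"twist": [0,0,0],"hand": -1},{"dp": [0,0,1],"twist": [0,0,0],"hand": -1},{"dp": [0,0,1],"twist": [0,0,0],"hand": -1}]'

```text
clock: 20.25
tool_pos: [0.4346, 0.0619, 0.0457]
eef_rot: [0.69, 0.721, -0.049, -0.047]
contact_force: [5.9, 1.2, -1.0]
opening: 0.091
finger_force: 24.7
```

```bash
python3 - <<'E'
from h import *
np.set_printoptions(precision=4,suppress=True)
ims=[]
for n in('top','side'):
    s=snap(n); P=cloud(s).reshape(-1,3); d=P[:,:2]-[.564,.0657]; x=d@[.999,.044]; y=d@[-.044,.999]
    for x0 in(-75,-40,0,40,70):
        for y0 in (-80,80):
            k=P[(abs(x-x0/1000)<.012)&(abs(y-y0/1000)<.02)&(P[:,2]<.1)&(P[:,2]>.0)]; print(n,x0,y0,len(k),np.median(k[:,2]) if len(k) else None)
    c=px(s,[.52,.06,.05]).astype(int); im=s['pixels'][c[1]-40:c[1]+40,c[0]-50:c[0]+50]
    ims.append(cv2.resize(im,(400,320),interpolation=cv2.INTER_CUBIC))
cv2.imwrite('pics/shut.png',np.hstack(ims)[...,::-1])
E
```

```text
top -75 -80 0 None
top -75 80 171 0.053265582581765836
top -40 -80 0 None
top -40 80 98 0.055868947172225014
top 0 -80 0 None
top 0 80 92 0.05620945519652809
top 40 -80 0 None
top 40 80 83 0.05563856811561951
top 70 -80 0 None
top 70 80 85 0.05549631544507205
side -75 -80 14 0.05672315169757275
side -75 80 72 0.057184200935290364
side -40 -80 0 None
side -40 80 78 0.05668987922343188
side 0 -80 52 0.05717382229492274
side 0 80 85 0.05670677302188332
side 40 -80 54 0.05660017142316731
side 40 80 78 0.056440781813085206
side 70 -80 57 0.056374270209211486
side 70 80 77 0.05628424488469297
```

View pics/shut.png

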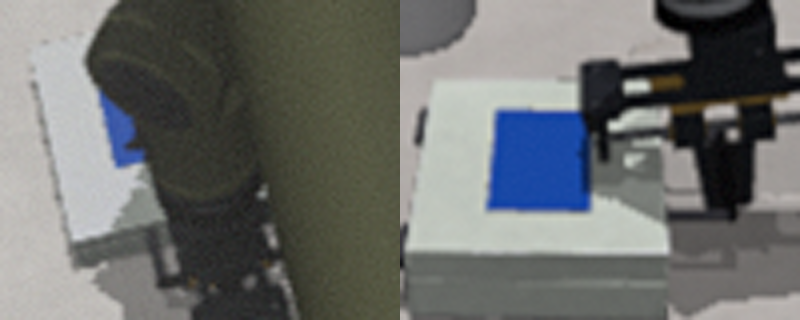

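Both views show the cover lying essentially flat on the box: top at 56–57 mm against 56 expected, front about 0.6 mm high. I'll press gently until it makes contact.

step_arm --motion '[{"dp": [0,0,0.5],"twist": [0,0,0],"hand": -1},{"dp": [0,0,1],"twist": [0,0,0],"hand": -1},{"dp": [0,0,1],"twist": [0,0,0],"hand": -1}]'

```text
clock: 20.72
tool_pos: [0.4345, 0.0619, 0.0447]
eef_rot: [0.69, 0.721, -0.049, -0.047]
contact_force: [5.4, 2.6, -0.8]
opening: 0.086
finger_force: 24.7
```

step_arm --motion '[{"dp": [0,0,0.5],"twist": [0,0,0],"hand": -1},{"dp": [0,0,1],"twist": [0,0,0],"hand": -1},{"dp": [0,0,1],"twist": [0,0,0],"hand": -1}]'

```text
clock: 21.1
tool_pos: [0.4345, 0.0619, 0.0441]
eef_rot: [0.69, 0.721, -0.048, -0.047]
contact_force: [5.5, 1.3, 5.4]
opening: 0.087
finger_force: 24.2
```

step_arm --motion '[{"dp": [0,0,0.5],"twist": [0,0,0],"hand": -1},{"dp": [0,0,0.5],"twist": [0,0,0],"hand": -1}]'

```text
clock: 21.35
tool_pos: [0.4345, 0.0619, 0.044]
eef_rot: [0.69, 0.721, -0.048, -0.046]
contact_force: [5.8, 1.3, 8.9]
opening: 0.09
finger_force: 23.9
```

step_arm --motion '[{"dp": [0,0,0],"twist": [0,0,0],"hand": -0.7},{"dp": [0,0,0],"twist": [0,0,0],"hand": -0.5},{"dp": [0,0,0],"twist": [0,0,0],"hand": -0.4},{"dp": [0,0,0],"twist": [0,0,0],"hand": -0.4}]'

```text
clock: 21.85
tool_pos: [0.4313, 0.0605, 0.0432]
eef_rot: [0.69, 0.721, -0.051, -0.048]
contact_force: [0.5, -0.7, -0.1]
opening: 0.298
finger_force: 0.0
```

step_arm --motion '[{"dp": [0,2,0],"twist": [0,0,0],"hand": -0.3},{"dp": [0,2,-10],"twist": [0,0,0],"hand": -0.3},{"dp": [0,2,-30],"twist": [0,0,0],"hand": -0.3},{"dp": [0,2,-60],"twist": [0,0,0],"hand": -0.3},{"dp": [0,2,-110],"twist": [0,0,0],"hand": -0.3}]'

```text
clock: 22.48
tool_pos: [0.4484, 0.0614, 0.153]
eef_rot: [0.69, 0.721, -0.052, -0.048]
contact_force: [0.3, -0.8, -0.3]
opening: 0.35
finger_force: 0.0
```

step_arm --motion '[{"dp": [0,0,-30],"twist": [0,0,0],"hand": -0.3},{"dp": [0,0,-60],"twist": [0,0,0],"hand": -0.3},{"dp": [0,0,-60],"twist": [0,0,0],"hand": -0.3},{"dp": [0,0,-60],"twist": [0,0,0],"hand": -0.3}]'

```text
clock: 22.98
tool_pos: [0.4569, 0.0618, 0.2112]
eef_rot: [0.69, 0.721, -0.051, -0.048]
contact_force: [-0.4, -0.3, -0.3]
opening: 0.354
finger_force: 0.0
```

```bash
python3 - <<'E'
from h import *
np.set_printoptions(precision=4,suppress=True)
print(r.get_state()['tool_pos'],r.get_state()['contact_force'],r.get_state()['qd'])
for n in('side',):
    s=snap(n); P=cloud(s).reshape(-1,3); d=P[:,:2]-[.564,.0657]; x=d@[.999,.044]; y=d@[-.044,.999]
    for x0 in(-70,0,70):
        k=P[(abs(x-x0/1000)<.012)&(abs(y-.0)<.1)&(P[:,2]<.1)&(P[:,2]>.04)]; print(n,x0,len(k),k.mean(0)[2])
    k=P[(abs(x+.13)<.012)&(abs(y)<.04)&(P[:,2]<.1)&(P[:,2]>.03)]; print('bar',len(k),np.median(k,0),k[:,2].max())
    for t in('tweezers','petri','wash_bottle'): print(t,[w(s,d['at']) for d in r.search_frame(n,t)[:1]])
E
```

```text
[0.4569 0.0618 0.2112] [-0.3636 -0.3182 -0.3003] [-0.0073  0.0201  0.0064  0.0075  0.0009 -0.0012 -0.0006]
side -70 341 0.05611997952574298
side 0 340 0.056694140773620026
side 70 340 0.05610852586686553
bar 57 [0.4367 0.0608 0.048 ] 0.05167030890515312
tweezers [array([0.4894, 0.3155, 0.0061])]
petri []
wash_bottle [array([0.6741, 0.4202, 0.0919])]
```

The cover reads level at 56 mm front and rear, so it is shut, and the arm is clear.

```bash
python3 -c "
from plant import r
print(r.finish_job())"
```

```text
the job is handed in; nothing more can be done
None
```

The marker lies flat in the empty half beside the other one, cap towards the hinge; the cover was lowered by its handle until it rested shut on the box, and the job was handed in at about 23 s.

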